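Pop the tea light tray out of the warmer and catch it

ROBOT

A 6-joint arm with a two-finger parallel gripper is mounted at the origin on a cart in front of the work surface, level with it; the furniture and walls round the work are solid. World frame = base frame: x ahead of the robot, y to its left, z up, the work surface at z = 0. Lengths are in m, angles in rad, forces in N, time in s.
With the tool pointing down it reaches from about 0.35 to 0.775 m from the base axis. Payload 5.5 kg.
Tool frame: the origin (TCP) lies midway between the tips of the shut fingers; the grasp point (between the pads) lies ctrl.grip_depth behind it (ctrl.grip_depth is the distance from the TCP to the grasp point, in m); z points along the fingers, y is the line along which they close (so a half turn about z gives the same grasp; the last joint's range is limited). The gripper opens to 85 mm and grips with 20 to 120 N. Pads are 22 mm wide; open, the fingers measure 114 mm over their backs; the gripper's body (76 mm by 85 mm) begins 54 mm behind the grasp point. The pads swing forward as they close: fully open they stand 13 mm farther back than shut.
Start: joints at [-1.371, 0.313, 0.046, 1.304, 0, 1.431], TCP at [0.192, -0.542, 0.231] pointing down, gripper open.
Joint ranges: [-2.76, 2.76], [-0.86, 1.69], [-1.03, 1.26], [-2.2, 2.34], [-1.47, 1.5], [-3.14, 3.14]. Speed limits (rad/s): [2.57, 2.57, 3.14, 3.14, 3.14, 3.14].

INTERFACE

Orientations are given as a rotation vector (axis times angle).
In Python, from rig import ctrl gives the robot as it stands.
- The arm moves only by the tool carry_out, never from a script. Its argument "increments" is a list of rows, each a list of 7 numbers: the turn, a rotation vector about the tool's x, y, z in rad, then the shift along the tool's x, y, z in m, then the opening, from -1 (shut) to 1 (fully open). In form: [[ax, ay, az, dx, dy, dz, gripper], ...]. A call has exactly 5 rows; each row is the pose to reach, as a shift and turn from the pose commanded when the call began, along the tool's axes at that moment; what a row does not reach only later rows make up. A row lasts 1/12 s, in which the tool goes at most 41.7 mm and 7.16 degrees, less where a joint would pass 70% of its speed; a pose out of reach is approached as far as the arm can. A call with a gripper value outside its range is refused whole. The fingers move at their own pace and stop on an object; "grip_force" is the grip in N (left out, the last holds). Time passes only in rows, so rows that repeat a pose let the fingers close, or fill a call up. It gives the time, the measured TCP pose, the force, the opening and the grip force at its end, in the units of the state.
- ctrl.state(): the state, without advancing time (a new reading comes with each control period).
- ctrl.get_image(name): name is "scene" or "top"; returns a dict with "img" (384x512x3 uint8, red, green, blue), "range_z" (384x512 float32, m along the optical axis (not along the pixel's ray), 0 where there is no reading), "K" (3x3 intrinsics, pixels), "extrinsics" (4x4, takes a point from camera to world coordinates). Camera axes: x right, y down, z forward; pixel columns grow to the right and rows downward; lengths in m; the calibration is good to about 2 mm. A picture is of the moment at which its call begins.
- ctrl.sign_off(): hands the job in; it is judged then, once.
The state is a dict: "time": time; "qpos": joint angles; "joint_vel": joint speeds; "effort": joint torques, N m; "ee_pos": TCP position; "tool_rot": TCP orientation; "contact_force": force on the tool from outside, world axes, zero at the start; "torque": the same for the moment, N m; "finger_gap": finger opening in m; "finger_force": force on a finger pad.
Only numpy, scipy, OpenCV 4.12 (cv2) and the standard library are available. Lean on these libraries where they do the work, as an engineer would, in place of code of your own. Each camera call takes 0.05 s, during which the arm holds its last target. There are 200 camera calls.

TASK

Press the eject key of the little teapot warmer so that its spring-loaded tea light tray shoots out, and stop the tray with a fingertip before it reaches the end of its track; it runs the whole way in a moment, so have the other finger standing in its way when you press. Finish while still holding the tray back, partly out and at rest against the finger. Nothing needs gripping: do not lift the tea light out of its tray, and leave the things standing round alone.

Things in the scene. Friction and masses are not known exactly. Their poses are not given: they have to be found in the camera images.
- warmer: Teapot warmer, fixed: grey housing with grill top, 140 (x) x 160 (y) x 64 mm high; before it a flat aluminium track, x -150 to 0, y -34 to 34 mm, floor 6 mm above the worktop, side rails (60 mm apart inside) and end lip 16 mm high at most. Origin: on the worktop under the middle of the housing's front face; x points back into the housing, y left, z up. The eject key stands right (-y) of the track.
- key_top (a point): Centre of the top of the eject key: a black ribbed pad, 38 (warmer x) x 28 mm (y), in a collar 16 mm high, 56 mm in front of the housing and 55 mm right of the track's middle line. Its top is 30 mm above the worktop when up, 20 mm when fully down. Axes parallel to the warmer's.
- key (a joint): How far the eject key is pressed down, m: 0 up, 0.010 fully down. A spring (1.5 N at the start, 4.5 N at the bottom) pushes it up. The tray is let go at about 0.006.
- tray (a joint): How far the tray is out, m: 0 shut (latched), 0.130 at the end lip. Once let go, a spring (3 N at first, 1.6 N at the end) drives it along the track (to the warmer's -x) at 0.3 m/s, slowing to 0.2 m/s; the whole way takes about 0.6 s. Only an obstacle stops it, and the spring keeps pushing.
- tray_front (a point): Middle of the tray's front: an upright aluminium panel 56 mm wide, from 8 to 38 mm above the worktop; shut, it stands 8 mm in front of the housing. A finger standing in the track level with the key's centre meets it when the tray is about 35 to 45 mm out.
- tray_cup (a point): Middle of the floor of the tray's shallow square cup (46 x 46 mm inside, walls 11 mm high above its floor), 11 mm above the worktop, 30.5 mm behind the front face of the tray; the tea light stands in it.
- tea_light: Loose tea light in a metal cup, 38 mm across and 15 mm high, standing in the tray's cup. Origin: centre of its underside.
- match_box: Bystander: small flat box, 38 x 61 x 31 mm, lying left of the track. Origin: centre of its underside.
- teaspoon: Bystander: metal teaspoon, 132 mm long, 9 mm high, lying right of the track's front end. Origin: centre of its underside.
- tea_glass: Bystander: small clear glass, 49 mm across and 62 mm high, beside the housing, left or right. Origin: centre of its underside.
- salt_shaker: Bystander: salt shaker, 44 mm across and 90 mm high, beside the housing, right or left. Origin: centre of its underside.

How it is judged:
By the outcome, as a careful person would: the job done as asked, in the order asked, and still so for the second after the job is handed in, while the arm keeps its last pose, push and grip.
It also fails if it takes over 32 s, if anything falls off the work surface, if the arm or the gripper's body presses on something with over 40 N, if the wrist force passes 120 N, or if a joint passes its speed limit or range.

## Working session

There is one attempt and no reset: what is moved stays moved. The work goes in short steps, Python scripts to look and compute and a tool call to move; the robot and the scene stay as the last step left them, time stands still between calls to the robot, and variables do not carry over. Pictures are saved under pics/ and viewed, at most 10 in all, crops included, and the job is handed in when it is done.

Besides the shell and the picture viewer there is one more tool, called after "Request:" by a JSON object that holds its "name" and its "arguments". carry_out: Moves the arm, as the interface text tells. Its arguments: {"type":"object","properties":{"increments":{"type":"array","items":{"type":"array","items":{"type":"number"}}},"grip_force":{"type":"number"}},"required":["increments"]}

```bash
mkdir -p pics; python3 - <<'E'
from rig import ctrl
import cv2,numpy as np
s=ctrl.state();print(s, ctrl.grip_depth)
for n in("scene","top"):
    d=ctrl.get_image(n);cv2.imwrite(f"pics/{n}0.png",d["img"][:,:,::-1]);np.savez(f"{n}0.npz",**d)
    print(n,d["K"],d["extrinsics"])
E
```

```text
{'time': 0.0, 'qpos': array([-1.37062058e+00,  3.13988899e-01,  4.49678379e-02,  1.30360422e+00,
       -2.89241076e-06,  1.43120238e+00]), 'joint_vel': array([ 0.00089781, -0.0002962 ,  0.00068981, -0.0004717 ,  0.00179235,
        0.00014972]), 'effort': array([ 6.04411780e-04, -4.80620885e+01,  2.98536891e+01,  1.92417571e-02,
        8.49706908e-06, -6.10279443e-06]), 'ee_pos': array([ 0.19151951, -0.54161735,  0.23041087]), 'tool_rot': array([-3.09456534e+00, -5.30836415e-01,  9.14977784e-05]), 'contact_force': array([0.187866  , 0.05769906, 0.22389374]), 'torque': array([ 0.00572056,  0.002741  , -0.04391488]), 'finger_force': 0.0, 'finger_gap': 0.08555610242117628} 0.0187
scene [[387.87124202   0.         254.799177  ]
 [  0.         387.87124202 192.75233289]
 [  0.           0.           1.        ]] [[-7.34643220e-01 -4.76012944e-01  4.83436672e-01  1.50416059e-01]
 [-6.78453623e-01  5.15282046e-01 -5.23626866e-01  5.10177438e-01]
 [ 1.46928716e-04 -7.12668289e-01 -7.01501168e-01  7.12489561e-01]
 [ 0.00000000e+00  0.00000000e+00  0.00000000e+00  1.00000000e+00]]
top [[440.94675708   0.         257.91846073]
 [  0.         440.94675708 184.9836917 ]
 [  0.           0.           1.        ]] [[-2.83352243e-04 -9.83977114e-01  1.78294582e-01  4.26840685e-01]
 [-9.99506128e-01 -5.32392073e-03 -3.09702538e-02  4.57304928e-02]
 [ 3.14232472e-02 -1.78215303e-01 -9.83489647e-01  1.04041541e+00]
 [ 0.00000000e+00  0.00000000e+00  0.00000000e+00  1.00000000e+00]]
```

View pics/scene0.png

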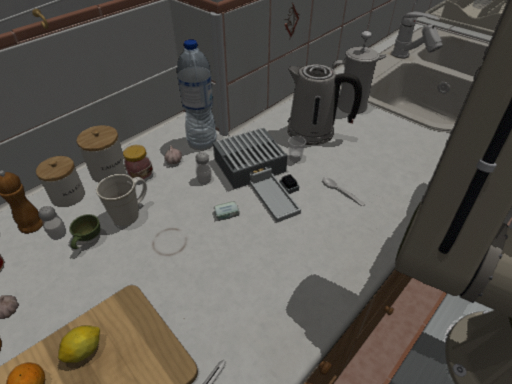

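View pics/top0.png

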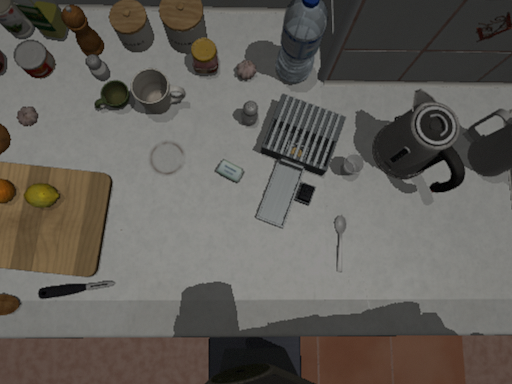

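The scene view shows the housing near (250,157), the track near (273,193) and the key at (289,183). In the top view the track runs from (288,165) to (270,222) and the key is at (305,194). Next I'll zoom in and measure.

```bash
cat > h.py <<'E'
import numpy as np,cv2
def ray(d,u,v,z):
    E=d["extrinsics"];r=E[:3,:3]@np.linalg.inv(d["K"])@[u,v,1];o=E[:3,3]
    return o+r*(z-o[2])/r[2]
def proj(d,p):
    E=d["extrinsics"];c=E[:3,:3].T@(np.asarray(p)-E[:3,3]);q=d["K"]@c;return q[:2]/q[2]
E
python3 - <<'E'
from h import *
out=[]
for n,(x,y,w,h),zt in (("scene",(205,125,110,100),.03),("top",(240,85,120,150),.03)):
    d=dict(np.load(n+"0.npz"));im=d["img"]
    c=cv2.resize(im[y:y+h,x:x+w],(400,int(400*h/w)),interpolation=cv2.INTER_CUBIC)
    out.append(c[:500])
    g=im.max(2);m=np.zeros(g.shape,np.uint8)
    kx,ky=(289,183) if n=="scene" else (305,194)
    sub=(g[ky-16:ky+16,kx-16:kx+16]<45).astype(np.uint8)
    k,l,st,ce=cv2.connectedComponentsWithStats(sub)
    for i in range(1,k):
        if st[i,4]>20:
            u,v=ce[i]+[kx-16,ky-16]
            ys,xs=np.where(l==i)
            z=d["range_z"][ys+ky-16,xs+kx-16]
            pts=np.array([(d["extrinsics"]@np.r_[np.linalg.inv(d["K"])@[a+kx-16,b+ky-16,1]*zz,1])[:3] for a,b,zz in zip(xs,ys,z)])
            t=pts[pts[:,2]>.024]
            print(n,st[i],u,v,ray(d,u,v,.03),"depth top",len(t),t.mean(0) if len(t) else 0, cv2.minAreaRect((t[:,:2]*1000).astype(np.float32)) if len(t)>3 else 0)
    # track: points with z~6-16mm by depth not needed; housing top cloud
    vv,uu=np.mgrid[y:y+h,x:x+w];zz=d["range_z"][y:y+h,x:x+w]
    P=np.stack([uu,vv,np.ones_like(uu)],-1).reshape(-1,3)@np.linalg.inv(d["K"]).T*zz.reshape(-1,1)
    P=P@d["extrinsics"][:3,:3].T+d["extrinsics"][:3,3]
    H=P[(abs(P[:,2]-.064)<.006)]
    print(n,"housing",len(H),cv2.minAreaRect((H[:,:2]*1000).astype(np.float32)))
hh=max(o.shape[0] for o in out)
cv2.imwrite("pics/z.png",np.hstack([cv2.copyMakeBorder(o,0,hh-o.shape[0],0,0,cv2.BORDER_CONSTANT) for o in out])[:,:,::-1])
E
```

```text
scene [ 0  0 13  8 81] 278.4074074074074 169.7283950617284 [ 0.63390067 -0.10638148  0.03      ] depth top 14 [ 0.57656275 -0.02223754  0.12510104] ((403.3734130859375, 199.62481689453125), (16.02741813659668, 800.914794921875), 38.017757415771484)
scene [  7   8  18  18 185] 288.94594594594594 183.04324324324324 [ 0.5803625  -0.08506527  0.03      ] depth top 100 [ 0.58860911 -0.09499839  0.02811821] ((589.1044921875, -96.83647155761719), (26.412372589111328, 34.33073806762695), 67.71366882324219)
scene housing 1594 ((709.6754760742188, -116.39283752441406), (312.9892578125, 207.65565490722656), 42.669586181640625)
top [  7   6  18  19 227] 304.6784140969163 192.51101321585904 [ 0.59277747 -0.09511646  0.03      ] depth top 189 [ 0.59308195 -0.09556259  0.03528615] ((513.915283203125, -38.083099365234375), (33.45402145385742, 239.39002990722656), 54.048587799072266)
top housing 3085 ((732.233642578125, -90.21542358398438), (302.33404541015625, 141.43287658691406), 69.20309448242188)
```

View pics/z.png

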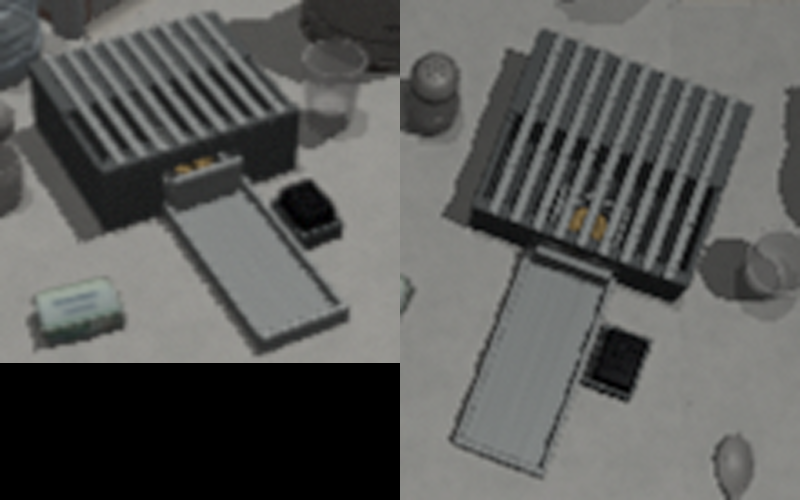

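The zoom shows the track corners, the housing's top corners and the key (top-view crop about (620,358), scene crop about (306,205)). I'll fit the warmer's planar pose to these corners in both views.

```bash
python3 - <<'E'
from h import *
from scipy.optimize import least_squares
T=dict(np.load("top0.npz"));S=dict(np.load("scene0.npz"))
t=lambda a,b:(T,((a-400)/3.333+240-.35,b/3.333+85-.35))
s=lambda a,b:(S,(a/3.636+205-.35,b/3.636+125-.35))
D=[((-.15,.034,.016),t(452,440)),((-.15,-.034,.016),t(543,473)),((.14,.08,.064),t(545,30)),((.14,-.08,.064),t(751,105)),((0,.08,.064),t(474,205)),
((-.056,-.055,.03),t(621,357)),
((-.15,.034,.016),s(258,343)),((-.15,-.034,.016),s(348,307)),((.14,.08,.064),s(32,65)),((.14,-.08,.064),s(208,12)),((0,.08,.064),s(103,167)),((0,-.08,.064),s(298,110)),((-.056,-.055,.03),s(306,205))]
def W(q,p):
    c,n=np.cos(q[2]),np.sin(q[2]);return np.array([q[0]+c*p[0]-n*p[1],q[1]+n*p[0]+c*p[1],p[2]])
f=lambda q:np.concatenate([proj(d,W(q,p))-uv for p,(d,uv) in D])
r=least_squares(f,[.65,-.06,-.3],loss="soft_l1")
print(r.x,np.degrees(r.x[2]));print(r.fun.reshape(-1,2).round(1) if 0 else f(r.x).reshape(-1,2).round(1))
for n,p in dict(key=(-.056,-.055,.03),track=(-.056,0,.016)).items(): print(n,W(r.x,p))
np.save("w.npy",r.x)
E
```

```text
[ 0.66390557 -0.06619217 -0.36732976] -21.04644474404724
[[ 0.1  0.6]
 [ 0.1  1.2]
 [-1.  -0.6]
 [ 1.3  0.9]
 [-1.1  0.7]
 [-0.3  1.1]
 [-0.2 -1.3]
 [-0.6 -0.5]
 [-2.2 -1.5]
 [ 1.1 -1.8]
 [-1.2  0.6]
 [ 0.4 -1.3]
 [-0.3 -2.4]]
key [ 0.5918895  -0.09741212  0.03      ]
track [ 0.61164135 -0.04608119  0.016     ]
```

Request:
{"name": "carry_out", "arguments": {"increments": [[0,0,0,0.03,-0.017,0,0.05],[0,0,0,0.066,-0.037,0,0.05],[0,0,0,0.102,-0.057,0,0.05],[0,0,0,0.138,-0.078,0,0.05],[0,0,0,0.174,-0.098,0,0.05]]}}

```text
time: 0.52
ee_pos: [0.3236, -0.39, 0.2309]
tool_rot: [-3.096, -0.53, 0.0]
contact_force: [0.8, -0.1, 1.1]
finger_gap: 0.0451
finger_force: 0.0
```

Request:
{"name": "carry_out", "arguments": {"increments": [[0,0,0,0.035,-0.02,0,0.05],[0,0,0,0.07,-0.04,0,0.05],[0,0,0,0.105,-0.06,0,0.05],[0,0,0,0.14,-0.08,0,0.05],[0,0,0,0.174,-0.098,0,0.05]]}}

```text
time: 0.93
ee_pos: [0.4551, -0.2392, 0.2311]
tool_rot: [-3.096, -0.531, 0.001]
contact_force: [0.8, -0.3, 0.4]
finger_gap: 0.045
finger_force: 0.0
```

Request:
{"name": "carry_out", "arguments": {"increments": [[0,0,0.12,0.035,-0.02,0,0.05],[0,0,0.24,0.07,-0.04,0,0.05],[0,0,0.36,0.105,-0.06,0,0.05],[0,0,0.48,0.14,-0.08,0,0.05],[0,0,0.6,0.174,-0.098,0,0.05]]}}

```text
time: 1.35
ee_pos: [0.5809, -0.0953, 0.2309]
tool_rot: [3.119, -0.376, -0.001]
contact_force: [0.0, -0.9, 1.7]
finger_gap: 0.0448
finger_force: 0.0
```

```bash
cat > rem.py <<'E'
from rig import ctrl
from h import *
from scipy.spatial.transform import Rotation as R
w=np.load("w.npy");s=ctrl.state();Rt=R.from_rotvec(s["tool_rot"])
c,n=np.cos(w[2]),np.sin(w[2])
tgt=np.array([w[0]+c*-.056-n*-.0275,w[1]+n*-.056+c*-.0275,.08])
print("t",s["time"],"pos",s["ee_pos"],"gap",s["finger_gap"],"F",s["contact_force"])
d=Rt.inv().apply(tgt-s["ee_pos"]);print("shift tool",d.round(4))
Rw=R.from_matrix(np.array([[c,n,0],[n,-c,0],[0,0,-1.]]).T.T)
# tool x=(c,n), y=(n,-c)
Rw=R.from_matrix(np.array([[c,n,0],[n,-c,0],[0,0,-1.]]))
print("turn",(Rt.inv()*Rw).as_rotvec().round(4))
E
python3 rem.py
```

```text
t 1.35 pos [ 0.58089903 -0.09532294  0.23093031] gap 0.04482756128979468 F [ 0.02310302 -0.89346126  1.6518738 ]
shift tool [ 0.0148 -0.0279  0.1509]
turn [0.0002 0.0008 0.1272]
```

Request:
{"name": "carry_out", "arguments": {"increments": [[0,0,0.06,0.007,-0.013,0.02,0.05],[0,0,0.11,0.012,-0.024,0.05,0.05],[0,0,0.11,0.012,-0.024,0.09,0.05],[0,0,0.11,0.012,-0.024,0.125,0.05],[0,0,0.11,0.012,-0.024,0.15,0.05]]}}

```text
time: 1.77
ee_pos: [0.5894, -0.0976, 0.0782]
tool_rot: [-3.087, 0.477, 0.001]
contact_force: [0.0, 0.7, 0.9]
finger_gap: 0.045
finger_force: 0.0
```

Request:
{"name": "carry_out", "arguments": {"increments": [[0,0,0,0,0,0,0.05],[0,0,0,0,0,0,0.05],[0,0,0,0,0,0,0.05],[0,0,0,0,0,0,0.05],[0,0,0,0,0,0,0.05]]}}

```text
time: 2.18
ee_pos: [0.5925, -0.0987, 0.0838]
tool_rot: [-3.088, 0.477, -0.011]
contact_force: [0.6, -0.8, 0.5]
finger_gap: 0.0449
finger_force: 0.0
```

```bash
cat > pic.py <<'E'
import sys
from rig import ctrl
from h import *
o=[]
for n,(x,y,w,h) in (("scene",(205,110,110,110)),("top",(235,95,130,130))):
    d=ctrl.get_image(n);o.append(cv2.resize(d["img"][y:y+h,x:x+w],(400,400),interpolation=cv2.INTER_CUBIC))
cv2.imwrite(f"pics/{sys.argv[1]}.png",np.hstack(o)[:,:,::-1])
E
python3 rem.py; python3 pic.py a1
```

```text
t 2.1833 pos [ 0.59247937 -0.09870827  0.08384462] gap 0.04487355809838957 F [ 0.63293047 -0.79281349  0.46112365]
shift tool [ 0.0007 -0.0284  0.0044]
turn [-0.0179 -0.0035  0.0607]
```

View pics/a1.png

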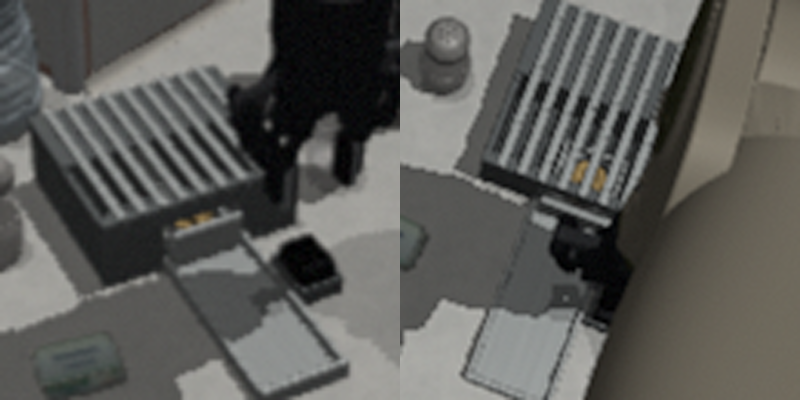

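The gripper's fingers hang near scene crop (290,180), about 28 mm too far right, and the tray is still shut. The y shift and part of the turn weren't executed, so I'll check the joints.

```bash
python3 -c "
from rig import ctrl
s=ctrl.state()
for k in('time','qpos','joint_vel','effort','torque','contact_force'):print(k,s[k].round(3) if k!='time' else s[k])"; python3 rem.py
```

```text
time 2.2833
qpos [-0.308  0.438 -0.144  0.985  0.018  3.141]
joint_vel [ 0.002  0.007 -0.011 -0.003 -0.001  0.001]
effort [-7.0000e-03 -5.2152e+01  2.7240e+01 -2.1000e-02  6.0000e-02  0.0000e+00]
torque [-0.041 -0.003 -0.042]
contact_force [-0.491  0.057 -0.205]
t 2.2833 pos [ 0.59192658 -0.09850699  0.08315322] gap 0.0449691238307916 F [-0.49118331  0.05731504 -0.20546177]
shift tool [ 0.0013 -0.0284  0.0037]
turn [-0.0179 -0.0024  0.0607]
```

Joint 6 is at its limit, so I'll lift and use the half-turned orientation instead.

Request:
{"name": "carry_out", "arguments": {"increments": [[0,0,0,0,0,-0.025,0.05],[0,0,-0.1,0,0,-0.05,0.05],[0,0,-0.22,0,0,-0.07,0.05],[0,0,-0.34,0,0,-0.07,0.05],[0,0,-0.46,0,0,-0.07,0.05]]}}

```text
time: 2.7
ee_pos: [0.592, -0.0999, 0.1544]
tool_rot: [-3.117, -0.249, -0.018]
contact_force: [0.3, -0.5, -0.7]
finger_gap: 0.0449
finger_force: 0.0
```

Request:
{"name": "carry_out", "arguments": {"increments": [[0,0,-0.12,0,0,0,0.05],[0,0,-0.24,0,0,0,0.05],[0,0,-0.36,0,0,0,0.05],[0,0,-0.48,0,0,0,0.05],[0,0,-0.6,0,0,0,0.05]]}}

```text
time: 3.12
ee_pos: [0.5907, -0.0994, 0.1523]
tool_rot: [-2.906, -1.159, -0.019]
contact_force: [0.2, -0.5, 0.9]
finger_gap: 0.045
finger_force: 0.0
```

Request:
{"name": "carry_out", "arguments": {"increments": [[0,0,-0.12,0,0,0,0.05],[0,0,-0.24,0,0,0,0.05],[0,0,-0.36,0,0,0,0.05],[0,0,-0.48,0,0,0,0.05],[0,0,-0.6,0,0,0,0.05]]}}

```text
time: 3.53
ee_pos: [0.5907, -0.0994, 0.1523]
tool_rot: [-2.437, -1.969, -0.024]
contact_force: [-0.3, -0.1, 0.1]
finger_gap: 0.0448
finger_force: 0.0
```

Request:
{"name": "carry_out", "arguments": {"increments": [[0,0,-0.12,0,0,0,0.05],[0,0,-0.24,0,0,0,0.05],[0,0,-0.36,0,0,0,0.05],[0,0,-0.48,0,0,0,0.05],[0,0,-0.6,0,0,0,0.05]]}}

```text
time: 3.95
ee_pos: [0.5907, -0.0994, 0.1523]
tool_rot: [-1.749, -2.605, -0.027]
contact_force: [-0.7, -0.0, -0.2]
finger_gap: 0.0443
finger_force: 0.0
```

Request:
{"name": "carry_out", "arguments": {"increments": [[0,0,-0.12,0,0,0,0.05],[0,0,-0.24,0,0,0,0.05],[0,0,-0.36,0,0,0,0.05],[0,0,-0.48,0,0,0,0.05],[0,0,-0.6,0,0,0,0.05]]}}

```text
time: 4.37
ee_pos: [0.5907, -0.0994, 0.1523]
tool_rot: [0.901, 3.008, 0.028]
contact_force: [0.7, 0.8, 0.3]
finger_gap: 0.0453
finger_force: 0.0
```

```bash
sed -i 's/\[\[c,n,0\],\[n,-c,0\],\[0,0,-1.\]\]))/[[-c,-n,0],[-n,c,0],[0,0,-1.]]))/' rem.py; python3 rem.py; python3 -c "
from rig import ctrl
print(ctrl.state()['qpos'].round(3))"
```

```text
t 4.3667 pos [ 0.59073488 -0.09942922  0.15226134] gap 0.04527494933139507 F [0.69639441 0.80253606 0.27659308]
shift tool [0.0057 0.0279 0.0728]
turn [ 0.0179 -0.0019 -0.215 ]
[-0.31   0.39  -0.04   1.14   0.018  0.273]
```

Request:
{"name": "carry_out", "arguments": {"increments": [[0.006,0,-0.07,0.002,0.01,0,0.05],[0.018,-0.002,-0.15,0.004,0.02,0,0.05],[0.018,-0.002,-0.215,0.006,0.028,0.01,0.05],[0.018,-0.002,-0.215,0.006,0.028,0.04,0.05],[0.018,-0.002,-0.215,0.006,0.028,0.073,0.05]]}}

```text
time: 4.78
ee_pos: [0.6042, -0.0715, 0.0814]
tool_rot: [0.58, 3.081, -0.001]
contact_force: [0.5, -0.4, 0.6]
finger_gap: 0.0449
finger_force: 0.0
```

Request:
{"name": "carry_out", "arguments": {"increments": [[0,0,0,0,0,0.005,0.05],[0,0,0,0,0,0.013,0.05],[0,0,0,0,0,0.02,0.05],[0,0,0,0,0,0.02,0.05],[0,0,0,0,0,0.02,0.05]]}}

```text
time: 5.2
ee_pos: [0.6021, -0.0718, 0.06]
tool_rot: [0.583, 3.087, -0.0]
contact_force: [0.3, 0.7, 0.5]
finger_gap: 0.0447
finger_force: 0.0
```

```bash
python3 rem.py; python3 pic.py a2
```

```text
t 5.2 pos [ 0.60207156 -0.07180499  0.05999596] gap 0.04474223358191645 F [0.27431177 0.67785177 0.53181313]
shift tool [ 0.0003 -0.0001 -0.02  ]
turn [-0.0001  0.0002 -0.0061]
```

View pics/a2.png

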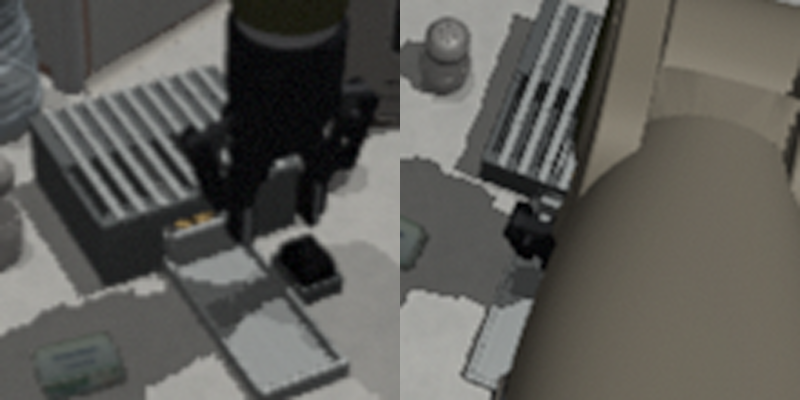

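Both fingers are aligned: the tips, at scene crop (245,237) and (313,222), hang over the track's middle and the key. I'll descend until I feel the key.

Request:
{"name": "carry_out", "arguments": {"increments": [[0,0,0,0,0,0.006,0.05],[0,0,0,0,0,0.014,0.05],[0,0,0,0,0,0.022,0.05],[0,0,0,0,0,0.028,0.05],[0,0,0,0,0,0.028,0.05]]}}

```text
time: 5.72
ee_pos: [0.5997, -0.071, 0.0286]
tool_rot: [-0.582, -3.082, -0.0]
contact_force: [-0.0, 0.2, 0.1]
finger_gap: 0.045
finger_force: 0.0
```

Request:
{"name": "carry_out", "arguments": {"increments": [[0,0,0,0,0,0.001,0.05],[0,0,0,0,0,0.002,0.05],[0,0,0,0,0,0.003,0.05],[0,0,0,0,0,0.004,0.05],[0,0,0,0,0,0.004,0.05]]}}

```text
time: 6.13
ee_pos: [0.6015, -0.0715, 0.0271]
tool_rot: [-0.583, -3.086, 0.0]
contact_force: [-0.4, 0.2, 2.5]
finger_gap: 0.0448
finger_force: 1.1
```

Request:
{"name": "carry_out", "arguments": {"increments": [[0,0,0,0,0,0.001,0.05],[0,0,0,0,0,0.002,0.05],[0,0,0,0,0,0.003,0.05],[0,0,0,0,0,0.003,0.05],[0,0,0,0,0,0.003,0.05]]}}

```text
time: 6.55
ee_pos: [0.6014, -0.0715, 0.024]
tool_rot: [-0.583, -3.086, 0.0]
contact_force: [-0.9, 0.9, 3.7]
finger_gap: 0.0449
finger_force: 2.1
```

```bash
python3 rem.py; python3 pic.py a3
```

```text
t 6.55 pos [ 0.60135028 -0.07147515  0.02403648] gap 0.04485812192589961 F [-0.9045124   0.90775567  3.65556272]
shift tool [-0.0004 -0.0001 -0.056 ]
turn [-0.0003 -0.0011 -0.0058]
```

View pics/a3.png

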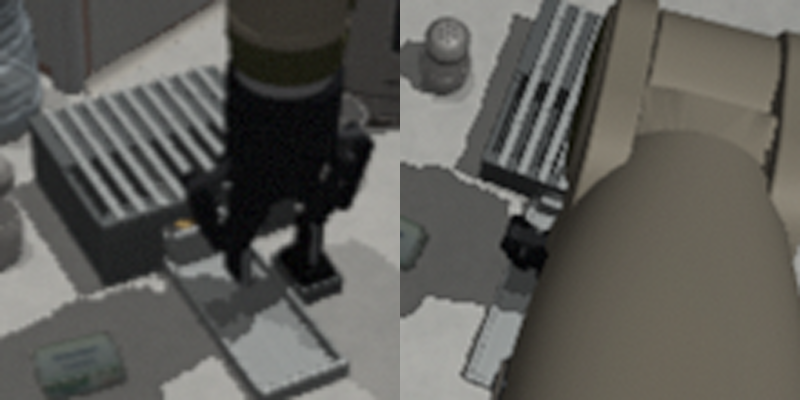

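The right finger is on the key at (313,265), the left one stands in the track at (240,278), and the tray is still shut. I'll press on.

Request:
{"name": "carry_out", "arguments": {"increments": [[0,0,0,0,0,0.001,0.05],[0,0,0,0,0,0.002,0.05],[0,0,0,0,0,0.003,0.05],[0,0,0,0,0,0.003,0.05],[0,0,0,0,0,0.003,0.05]]}}

```text
time: 7.07
ee_pos: [0.6014, -0.0715, 0.0207]
tool_rot: [-0.583, -3.086, 0.0]
contact_force: [0.2, 0.7, 2.5]
finger_gap: 0.0448
finger_force: 1.7
```

Request:
{"name": "carry_out", "arguments": {"increments": [[0,0,0,0,0,0,0.05],[0,0,0,0,0,0,0.05],[0,0,0,0,0,0,0.05],[0,0,0,0,0,0,0.05],[0,0,0,0,0,0,0.05]]}}

```text
time: 7.48
ee_pos: [0.6012, -0.0714, 0.0207]
tool_rot: [-0.582, -3.086, 0.0]
contact_force: [-0.7, 0.5, 3.0]
finger_gap: 0.045
finger_force: 3.0
```

```bash
python3 rem.py; python3 pic.py a4
```

```text
t 7.4833 pos [ 0.60121264 -0.07139846  0.02071331] gap 0.04496903467150923 F [-0.65219681  0.53138911  3.01596084]
shift tool [-0.0006 -0.0001 -0.0593]
turn [-0.0003 -0.0015 -0.0058]
```

View pics/a4.png

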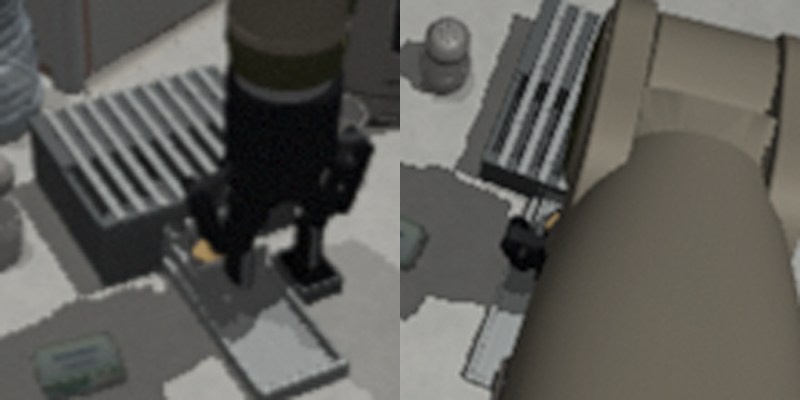

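The tray is out, with the orange-lit tea light visible at (205,248) next to the finger. I'll check how far out it is from depth in the scene view.

```bash
python3 - <<'E'
from rig import ctrl
from h import *
w=np.load("w.npy");c,n=np.cos(w[2]),np.sin(w[2])
F=[]
for i in range(4):
    d=ctrl.get_image("scene");F.append(ctrl.state()["contact_force"])
    v,u=np.mgrid[125:220,235:310];z=d["range_z"][125:220,235:310].reshape(-1,1)
    P=(np.stack([u,v,u*0+1],-1).reshape(-1,3)@np.linalg.inv(d["K"]).T*z)@d["extrinsics"][:3,:3].T+d["extrinsics"][:3,3]
    q=P[:,:2]-w[:2];X=q@[c,n];Y=q@[-n,c]
    if i in(0,3):
        for lo in np.arange(-.09,0,.008):
            m=(X>=lo)&(X<lo+.008)&(Y>.012)&(Y<.028)
            print(round(lo,3),m.sum(),np.percentile(P[m,2],[10,50,90]).round(3) if m.sum() else "")
print(np.mean(F,0))
im=d["img"][165:215,235:300];cv2.imwrite("pics/a5.png",np.clip(cv2.resize(im,(780,600),interpolation=cv2.INTER_CUBIC)[:,:,::-1]*2.0,0,255).astype(np.uint8))
E
```

```text
-0.09 13 [0.005 0.006 0.008]
-0.082 9 [0.005 0.006 0.008]
-0.074 59 [0.006 0.083 0.109]
-0.066 53 [0.007 0.12  0.129]
-0.058 26 [0.005 0.102 0.131]
-0.05 61 [0.006 0.023 0.037]
-0.042 7 [0.008 0.017 0.028]
-0.034 9 [0.008 0.019 0.023]
-0.026 17 [0.008 0.016 0.024]
-0.018 16 [0.01  0.02  0.023]
-0.01 13 [0.008 0.012 0.026]
-0.002 47 [0.013 0.052 0.062]
-0.09 14 [0.005 0.006 0.007]
-0.082 12 [0.004 0.006 0.007]
-0.074 56 [0.007 0.081 0.113]
-0.066 48 [0.007 0.12  0.129]
-0.058 27 [0.006 0.077 0.13 ]
-0.05 56 [0.006 0.025 0.038]
-0.042 7 [0.008 0.017 0.028]
-0.034 8 [0.007 0.018 0.023]
-0.026 19 [0.009 0.017 0.024]
-0.018 12 [0.012 0.02  0.023]
-0.01 12 [0.008 0.015 0.022]
-0.002 47 [0.011 0.05  0.061]
[-0.5834177   0.42456053  2.0039644 ]
```

View pics/a5.png

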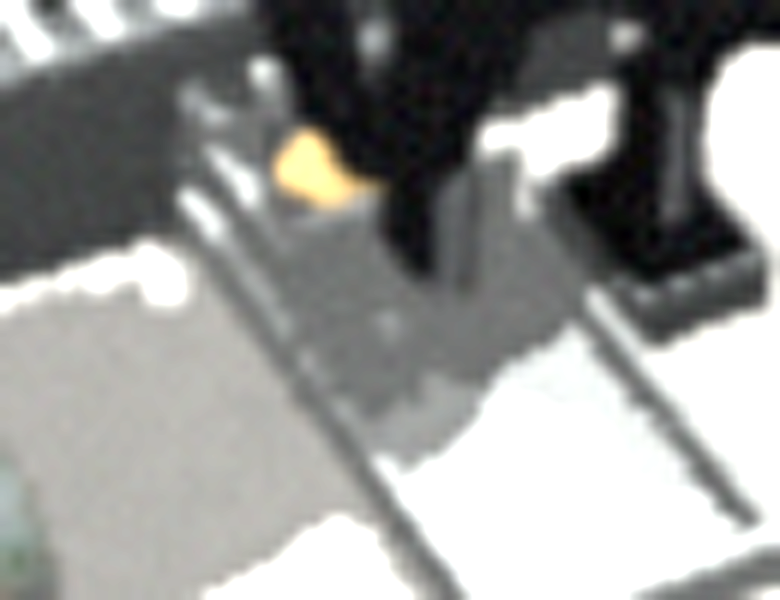

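The panel, about 37 mm high, is at x ≈ -0.047 against the finger (around (410,270) in the crop). The tray is about 39 mm out and doesn't move between frames, so I'll hand in.

```bash
python3 -c "
from rig import ctrl
print(ctrl.sign_off())"
```

```text
the job is handed in; nothing more can be done
None
```

The eject key is pressed and the tray is held at rest against the left fingertip, about 39 mm out; I handed the job in at about 7.7 s on the robot's clock, and no verdict came back.

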